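# Assemble the daylight developing tank

## Robot

A 7-joint arm with a two-finger parallel gripper is mounted at the origin on the work surface. World frame = base frame: x ahead of the robot, y to its left, z up, the work surface at z = 0. Lengths are in mm, angles in degrees, forces in N, time in s.
With the tool pointing down it reaches from about 400 to 925 mm from the base axis. Payload 5.6 kg.
Tool frame: the origin (TCP) lies where the fingers leave the gripper's body, on its centre line; the fingertips stand 73 mm ahead of it and the grasp point (between the pads) lies 54 mm ahead of it; z points along the fingers, y is the line along which they close (so a half turn about z gives the same grasp; the last joint's range is limited). The gripper opens to 85 mm and grips with 20 to 120 N. Pads are 22 mm wide; open, the fingers measure 114 mm over their backs; the gripper's body (76 mm by 85 mm) begins 54 mm behind the grasp point. The pads swing forward as they close: fully open they stand 13 mm farther back than shut.
Start: joints at [71.677, 26.786, -0.665, 91.828, 0.344, 61.387, -3.226], TCP at [177.592, -625.273, 303.89] pointing down, gripper open.
Joint ranges: [-144.91, 144.91], [-17.63, 115.5], [-89.93, 88.59], [15.96, 139.68], [-74.01, 254.01], [8.47, 105.57], [-167.45, 167.45]. Speed limits (degrees/s): [147.25, 147.25, 180, 180, 180, 180, 180].

## Interface

Orientations are given as [roll, pitch, yaw] about the fixed x, y, z axes, in that order (R = Rz(yaw) Ry(pitch) Rx(roll)).
In Python, from workcell import env, cams, spotter gives the robot as it stands.
- The arm moves only by the tool play_rows, never from a script. Its argument "moves" is one flat list of numbers, 5 for each row, row after row: the gripper's target within -1 to 1 (shut at 1, half-way at 0, fully open at -1), then the shift along the tool's x, y, z in cm, then the turn about the tool's z in rad. In form: [fingers, tx, ty, tz, turn, fingers, tx, ty, tz, turn, ...]. A call has 1 to 20 rows; each row is the pose to reach, as a shift and turn from the pose commanded when the call began, along the tool's axes at that moment; what a row does not reach only later rows make up. A row lasts 1/10 s, in which the tool goes at most 50 mm and 8.59 degrees, less where a joint would pass 70% of its speed; a pose out of reach is approached as far as the arm can. A call with a gripper value outside its range is refused whole. The fingers move at their own pace and stop on an object; the grip force is fixed at half the most. Time passes only in rows, so rows that repeat a pose let the fingers close. It gives the time, the measured TCP pose, the force, the opening and the grip force at its end, in the units of the state.
- env.state(): the state, without advancing time (a new reading comes with each control period).
- cams.get_image(name): name is "side" or "top" or "wrist"; returns (picture, depth): 420x560x3 uint8, blue, green, red; 420x560 float32, mm along the optical axis (not along the pixel's ray), 0 where there is no reading.
- cams.calibration(name): a dict with "mtx" (3x3 intrinsics, pixels), "pose" (4x4, takes a point from camera to world coordinates); the wrist camera has in their place "mount" (4x4, takes a point from camera to tool coordinates, whose origin is the TCP and whose axes are the flange's). Camera axes: x right, y down, z forward; pixel columns grow to the right and rows downward; lengths in mm; the calibration is good to about 2 mm. A picture is of the moment at which its call begins: read the wrist's pose just before it. calibration takes no time and is no camera call.
- env.finish_job(): hands the job in; it is judged then, once.
Trained networks look in the newest picture that a camera, given by its name, has taken for a name from the list of things; names that differ only in an ending like _2 or _b are one class to them, and where a whole thing is asked for, a point or a joint stands for the part that bears it (a point fixed in the world has none). Each returns a list of dicts, best first, with "conf" (0 to 1); they miss things now and then, are a little off and sometimes report something else, mostly with a low value. They report only what shows in the picture. A call takes as long as a camera call. They do not tell look-alikes from the thing itself.
- spotter.search_frame(camera, name): "extent" ([centre column, centre row, width, height] in pixels, round what is visible of it).
- spotter.pinpoint(camera, name): "at" ([column, row] in pixels: a listed point, or the origin of a listed thing).
The state is a dict: "time_s": time; "qpos": joint angles; "dq": joint speeds; "tau": joint torques, N m; "eef_pos": TCP position; "orientation": TCP orientation; "ft_force": force on the tool from outside, world axes, zero at the start; "wrist_torque": the same for the moment, N m; "width": opening from 0.0 (shut) to 1.0 (fully open); "grip_force": force on a finger pad.
Only numpy, scipy, OpenCV 4.12 (cv2) and the standard library are available. Lean on these libraries where they do the work, as an engineer would, in place of code of your own. Each camera call takes 0.05 s, during which the arm holds its last target. There are 200 camera calls.

## Task

Put the developing tank together, one part after another: on the bench, slide the 35 mm grey spool (the shorter of the two) right down over the standing centre column, then set the thick retaining collar over the column on top of it. Keeping it upright, lower the loaded column to the floor of the black tank, then seat the brass lid fully over the tank's rim, and last put the cap fully down on the lid's neck. Leave the tall 120 spool, the chrome reel and the two film cassettes standing where they are.

Things in the scene. Friction and masses are not known exactly. Their poses are not given: they have to be found in the camera images.
- column: Black plastic centre column standing on the bench: a round foot disc 60 mm across and 4 mm thick with an upright tube 20 mm across, its top edge slightly bevelled; 89 mm tall over all. Origin at the centre of the underside of the foot, z up the tube. With spool and collar on, the top 21 mm of the tube stay bare to grip; lifted by it, the foot carries spool and collar.
- spool35: Grey plastic 35 mm spiral film spool, the SHORTER of the two grey spools: two open ribbed flanges 84 mm across (3 mm thick) on a hub tube 34 mm across with a 25 mm bore right through. Upper flange top at 40.5 mm, the hub stands 12 mm above it: 52.5 mm tall over all. Origin at the centre of its underside, z along the bore. Grip it by the hub above the flange. Seated, its underside lies on the column's foot (4 mm above the column's origin).
- collar: Grey plastic retaining collar: a plain thick ring 42 mm across, 26 mm bore, 12 mm tall, lying flat. Origin at the centre of its underside. Seated, it rests on the spool's hub, 56.5 mm above the column's origin.
- tank: Black plastic cylindrical tank, open on top, standing: 104 mm across outside (107 mm at two thin beads), 98 mm bore, floor 4 mm thick, 96 mm tall. Loose, about 0.25 kg. Origin at the centre of its underside. The loaded column stands on its floor, its top then 3 mm below the rim.
- lid: Brass tank lid lying right way up: a plate 118 mm across with a skirt 12 mm deep below it (113 mm inside) that fits over the tank's rim, and on top a central round pouring neck 44 mm across and 20 mm tall to grip it by. Origin at the centre of the skirt's lower edge; plate underside at 12 mm, plate top at 15 mm, neck top at 35 mm. Seated, the plate rests on the rim: lid origin 84 mm above the tank's origin.
- cap: Grey plastic cap, a round closed-top cup lying open side down: 60 mm across, 20 mm tall (a fine 1 mm bead on top), 52 mm bore 16.5 mm deep. Origin at the centre of its lower edge. Seated, its inside top rests on the neck's top: cap origin 18.5 mm above the lid's origin.
- spool120: Leave alone: the TALLER grey spool (120 film), flanges and hub as on the short one, but upper flange top at 66.5 mm and 78.5 mm tall over all. Origin at the centre of its underside.
- chrome_reel: Leave alone: take-up reel of chrome wire, 82 mm across, 46 mm tall, no raised hub. Origin at the centre of its underside.
- cassette_a: Leave alone: black 35 mm film cassette standing on end, 26 mm across with a small lip at its side, 48 mm tall. Origin at the centre of its underside.
- cassette_b: Leave alone: a second film cassette like cassette_a. Origin at the centre of its underside.
Mind the look-alikes: they are no part of the job. What is shaped like the collar but purple is not meant. Leave any pink look-alike of the cap alone.

How it is judged (in metres and radians):
On the way, in this order (a step that is already met when the one before it is completed fails the run):
1. the 35 mm spool sits on the foot of the column, the column standing on the bench, spool released (z of spool35 in the frame of column between 0.0015 and 0.0065 m and horizontal distance between spool35 and column below 0.007 m and angle between each of spool35, column's own z axis and vertical below 0.06 rad and height (world z) of column below 0.006 m and contact force between spool35 and the fingers below 0.1 N), for 0.2 s.
2. the collar lies over the column on the spool's hub, the column still standing on the bench, collar released (z of spool35 in the frame of column between 0.0015 and 0.0065 m and horizontal distance between each of spool35, collar and column below 0.007 m and angle between each of spool35, collar, column's own z axis and vertical below 0.06 rad and z of collar in the frame of column between 0.0535 and 0.0595 m and height (world z) of column below 0.006 m and contact force between collar and the fingers below 0.1 N), for 0.2 s.
3. the column with spool and collar stands on the tank's floor, released (z of spool35 in the frame of column between 0.0015 and 0.0065 m and horizontal distance between each of spool35, collar and column below 0.007 m and angle between each of spool35, collar, column's own z axis and vertical below 0.06 rad and z of collar in the frame of column between 0.0535 and 0.0595 m and z of column in the frame of tank between 0.001 and 0.007 m and horizontal distance between column and tank below 0.013 m and contact force between column and the fingers below 0.1 N), for 0.2 s.
4. the lid is seated level over the tank's rim, released (z of spool35 in the frame of column between 0.0015 and 0.0065 m and horizontal distance between each of spool35, collar and column below 0.007 m and angle between each of spool35, collar, column, lid's own z axis and vertical below 0.06 rad and z of collar in the frame of column between 0.0535 and 0.0595 m and z of column in the frame of tank between 0.001 and 0.007 m and horizontal distance between column and tank below 0.013 m and z of lid in the frame of tank between 0.081 and 0.087 m and horizontal distance between lid and tank below 0.009 m and contact force between lid and the fingers below 0.1 N), for 0.2 s.
5. the cap is seated on the lid's neck, released (z of lid in the frame of tank between 0.081 and 0.087 m and horizontal distance between lid and tank below 0.009 m and angle between each of lid, cap's own z axis and vertical below 0.06 rad and z of cap in the frame of lid between 0.0155 and 0.0215 m and horizontal distance between cap and lid below 0.008 m and contact force between cap and the fingers below 0.1 N), for 0.2 s.
At the end, for the whole second after the job is handed in: Tank upright on the bench; column on its floor (3 mm in height, 13 mm of centre), spool35 on the foot (2.5, 7), collar on its hub (3, 7), lid on the rim (3, 9), cap on the neck (3, 8); all upright within 0.06 rad, at rest, released (z of spool35 in the frame of column between 0.0015 and 0.0065 m and horizontal distance between each of spool35, collar and column below 0.007 m and angle between each of spool35, collar, column, lid, cap, tank's own z axis and vertical below 0.06 rad and z of collar in the frame of column between 0.0535 and 0.0595 m and z of column in the frame of tank between 0.001 and 0.007 m and horizontal distance between column and tank below 0.013 m and z of lid in the frame of tank between 0.081 and 0.087 m and horizontal distance between lid and tank below 0.009 m and z of cap in the frame of lid between 0.0155 and 0.0215 m and horizontal distance between cap and lid below 0.008 m and linear speed of each of spool35, collar, column, tank, lid, cap below 0.02 m/s and height (world z) of tank below 0.006 m); the robot touches nothing.
It fails at once if the tall spool is moved more than 25 mm or knocked over (distance of spool120 from where it was at the start of the episode above 0.025 m or angle between spool120's own z axis and vertical above 0.5 rad).
It fails at once if the chrome reel is moved more than 25 mm or knocked over (distance of chrome_reel from where it was at the start of the episode above 0.025 m or angle between chrome_reel's own z axis and vertical above 0.5 rad).
It fails at once if the first cassette is moved more than 25 mm or knocked over (distance of cassette_a from where it was at the start of the episode above 0.025 m or angle between cassette_a's own z axis and vertical above 0.5 rad).
It fails at once if the second cassette is moved more than 25 mm or knocked over (distance of cassette_b from where it was at the start of the episode above 0.025 m or angle between cassette_b's own z axis and vertical above 0.5 rad).
It fails at once if the column is tipped over (angle between column's own z axis and vertical above 0.6 rad).
It also fails if it takes over 120 s, if anything falls off the work surface, if the arm or the gripper's body presses on something with over 40 N, if the wrist force passes 120 N, or if a joint passes its speed limit or range.

## Working session

There is one attempt and no reset: what is moved stays moved. The work goes in short steps, Python scripts to look and compute and a tool call to move; the robot and the scene stay as the last step left them, time stands still between calls to the robot, and variables do not carry over. Pictures are saved under pics/ and viewed, at most 14 in all, crops included, and the job is handed in when it is done.

Besides the shell and the picture viewer there is one more tool, called after "Call:" by a JSON object that holds its "op" and its "data". play_rows: Moves the arm, as the interface text tells. Its arguments: {"type":"object","properties":{"moves":{"type":"array"}},"required":["moves"]}

```bash
mkdir -p pics; ls; python3 - <<'E'
from workcell import env,cams,spotter
import cv2,numpy as np
s=env.state();print(s)
for n in("top","side"):
    im,d=cams.get_image(n);cv2.imwrite(f"pics/{n}0.png",im);np.save(f"{n}0.npy",d)
    c=cams.calibration(n);print(n,np.round(c["mtx"],1).tolist(),np.round(c["pose"],3).tolist())
print(np.round(cams.calibration("wrist")["mount"],3).tolist(),np.round(cams.calibration("wrist")["mtx"],1).tolist())
E
```

```text
pics
{'time_s': 0.0, 'qpos': array([71.67688768, 26.83896961, -0.66474432, 91.88319112,  0.34507861,
       61.38702719, -3.2270797 ]), 'dq': array([-0.00081426, -0.094835  , -0.01577904, -0.07027877, -0.0391326 ,
       -0.03674681, -0.00083956]), 'tau': array([-1.85924705e-06, -5.32374537e+01,  2.17428734e-02, -2.51296359e+01,
        1.15185222e-02,  7.81396462e-03,  1.63820096e-05]), 'eef_pos': array([ 177.444262  , -624.84374397,  302.88818899]), 'orientation': array([-1.79893107e+02,  8.54006134e-03,  1.58550040e+01]), 'ft_force': array([ 0.53757135,  0.50121874, -0.2036354 ]), 'wrist_torque': array([-0.03761405,  0.01309909,  0.01854037]), 'grip_force': 0.0, 'width': 0.9989442298203361}
top [[392.9, 0.0, 275.5], [0.0, 392.9, 208.1], [0.0, 0.0, 1.0]] [[-0.021, -0.984, 0.177, 326.15], [-1.0, 0.022, 0.004, 2.749], [-0.008, -0.177, -0.984, 1102.792], [0.0, 0.0, 0.0, 1.0]]
side [[534.7, 0.0, 282.1], [0.0, 534.7, 206.8], [0.0, 0.0, 1.0]] [[-0.751, -0.35, 0.56, -225.013], [-0.66, 0.367, -0.655, 839.434], [0.024, -0.862, -0.507, 705.207], [0.0, 0.0, 0.0, 1.0]]
[[0.0, -0.947, -0.322, 84.298], [1.0, 0.0, 0.0, 0.126], [-0.0, -0.322, 0.947, -69.358], [0.0, 0.0, 0.0, 1.0]] [[293.4, 0.0, 283.3], [0.0, 293.4, 207.7], [0.0, 0.0, 1.0]]
```

View pics/top0.png

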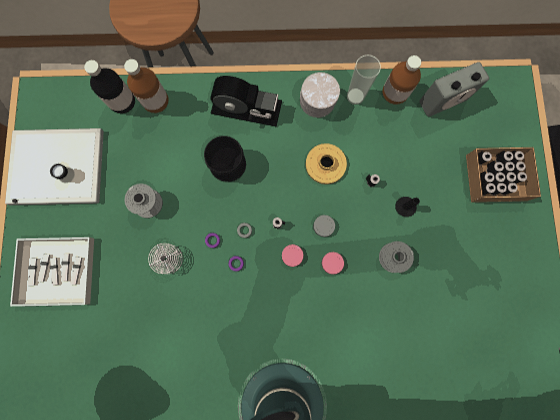

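View pics/side0.png

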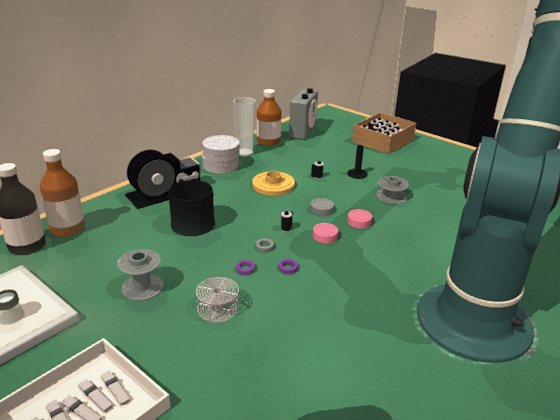

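Top picture:
- **Spools:** the short grey spool is at (396,257). The tall one, at (142,200), and the chrome reel, at (165,258), are the look-alikes.
- **Rings:** the grey collar is at (245,230). The purple rings are at (212,240) and (236,263).
- **Caps:** the grey cap is at (324,226). The pink ones are at (292,256) and (333,263).
- **Other parts:** column at (405,206), tank at (225,160), lid at (326,163).
- **Cassettes:** (278,223) and (373,180).

In the side picture the short spool is at (392,188) and the tall one at (140,272).

```bash
cat > h.py <<'E'
from workcell import env,cams,spotter
import cv2,numpy as np
from scipy.spatial.transform import Rotation as R
def cloud(n,d,pose=None):
    c=cams.calibration(n);K=c["mtx"];P=np.array(c["pose"]) if pose is None else pose
    v,u=np.mgrid[:d.shape[0],:d.shape[1]]
    p=np.stack([(u-K[0,2])/K[0,0]*d,(v-K[1,2])/K[1,1]*d,d],-1)
    w=p@P[:3,:3].T+P[:3,3]; w[d<=0]=np.nan
    return w
def wpose():
    s=env.state();T=np.eye(4);T[:3,:3]=R.from_euler("xyz",s["orientation"],degrees=True).as_matrix();T[:3,3]=s["eef_pos"]
    return T@np.array(cams.calibration("wrist")["mount"]),T
def circ(pts):
    p=cv2.convexHull(pts[:,:2].astype(np.float32))
    (x,y),r=cv2.minEnclosingCircle(p);return np.round([x,y,r],1)
E
cat > m.py <<'E'
from h import *
d=np.load("top0.npy");W=cloud("top",d)
for n,u,v,r,zl,zh in [("spool",396,257,60,30,70),("spooltop",396,257,30,46,70),("column",405,206,45,65,110),("foot",405,206,45,2,12),("collar",245,230,35,6,20),("tank",225,160,75,85,110),("lid",326,163,75,10,22),("neck",326,163,40,27,50),("cap",324,226,45,14,30),("tall",142,200,60,50,95),("chrome",165,258,60,30,60),("casA",278,223,30,35,60),("casB",373,180,30,35,60),("pink1",292,256,40,10,30),("pink2",333,263,40,10,30)]:
    c=np.nanmedian(W[v-4:v+5,u-4:u+5].reshape(-1,3),0)
    p=W.reshape(-1,3);k=(np.hypot(p[:,0]-c[0],p[:,1]-c[1])<r+15)&(p[:,2]>zl)&(p[:,2]<zh)
    q=p[k];print(n,np.round(c),len(q),circ(q) if len(q)>3 else "",np.round(np.median(q[:,2]),1) if len(q) else "")
im=cv2.imread("pics/side0.png");a=cv2.resize(im[130:240,300:450],None,fx=4,fy=4);cv2.imwrite("pics/crop1.png",a)
E
python3 m.py
```

```text
spool [ 378. -322.   24.] 726 [ 377.1 -317.    41.9] 40.5
spooltop [ 378. -322.   24.] 65 [ 377.2 -316.3   16.9] 52.1
column [ 517. -353.   13.] 65 [ 519.1 -360.3    9.9] 86.2
foot [ 517. -353.   13.] 379 [ 515.9 -353.    59.1] 3.5
collar [463.  95.   1.] 114 [461.2  97.1  20.8] 11.9
tank [668. 151.   4.] 231 [656.7 144.6  53.4] 94.4
lid [ 650. -140.   16.] 1193 [ 649.1 -139.1   59.4] 15.4
neck [ 650. -140.   16.] 65 [ 649.1 -139.7   22.5] 33.6
cap [ 467. -126.   20.] 359 [ 467.9 -126.1   29.8] 20.3
tall [540. 363.  78.] 743 [545.8 372.8  42.4] 67.2
chrome [388. 311.  36.] 372 [386.  310.9  41. ] 46.1
casA [475.   2.  43.] 77 [476.2   0.8  15.7] 44.0
casB [ 590. -264.   43.] 78 [ 593.9 -264.3   16.7] 43.5
pink1 [386. -35.  20.] 366 [387.7 -35.1  29.7] 20.4
pink2 [ 365. -146.   20.] 379 [ 364.7 -144.9   29.9] 20.4
```

View pics/crop1.png

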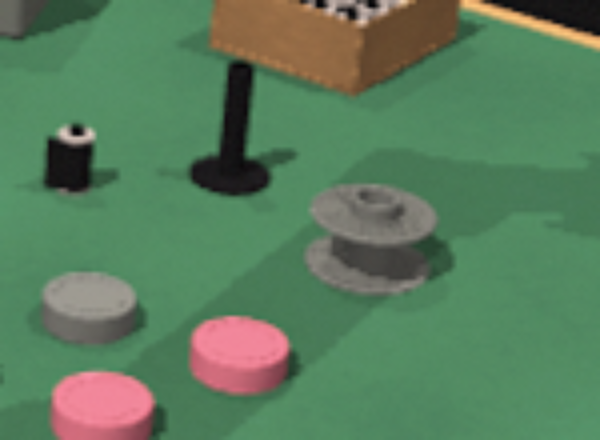

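The crop confirms the short spool: low, with its hub above the flange. I'm going there with yaw 0, so the tool axes become x, -y, -z.

Call:
{"op": "play_rows", "data": {"moves": [-1,13.8,-12.0,2.5,0.14,-1,27.6,-24.15,5.3,0.277,-1,27.6,-24.15,5.3,0.277,-1,27.6,-24.15,5.3,0.277,-1,27.6,-24.15,5.3,0.277,-1,27.6,-24.15,5.3,0.277,-1,27.6,-24.15,5.3,0.277,-1,27.6,-24.15,5.3,0.277,-1,27.6,-24.15,5.3,0.277,-1,27.6,-24.15,5.3,0.277,-1,27.6,-24.15,5.3,0.277,-1,27.6,-24.15,5.3,0.277,-1,27.6,-24.15,5.3,0.277]}}

```text
time_s: 1.4
eef_pos: [376.5, -318.6, 250.9]
orientation: [180.0, 0.0, -0.1]
ft_force: [0.9, 0.2, 0.3]
width: 1.002
grip_force: 0.0
```

```bash
cat >> h.py <<'E'
def wmeas(items,save=None):
    P,T=wpose();im,d=cams.get_image("wrist")
    if save: cv2.imwrite(save,im)
    p=cloud("wrist",d,P).reshape(-1,3)
    print("tcp",np.round(T[:3,3],1),np.round(env.state()["orientation"],2),"t",env.state()["time_s"])
    for n,x,y,r,zl,zh in items:
        k=(np.hypot(p[:,0]-x,p[:,1]-y)<r)&(p[:,2]>zl)&(p[:,2]<zh);q=p[k]
        print(n,len(q),circ(q) if len(q)>3 else "",np.round(np.percentile(q[:,2],[10,50,90]),1) if len(q) else "")
    return p
E
python3 - <<'E'
from h import *
wmeas([("hub",377,-316.5,24,46,62),("flange",377,-317,55,35,45),("column",519,-360,18,78,100)],"pics/w1.png")
E
```

```text
tcp [ 376.5 -318.6  250.9] [ 1.7998e+02 -0.0000e+00 -1.2000e-01] t 1.45
hub 486 [ 380.  -319.2   16.9] [49.1 51.4 52.4]
flange 4442 [ 379.7 -319.5   42. ] [38.2 39.3 40.4]
column 777 [ 521.7 -363.1    9.9] [84.4 88.1 89.4]
```

Call:
{"op": "play_rows", "data": {"moves": [-1,0.25,0,4,0,-1,0.25,0,8,0,-1,0.25,0,11,0,-1,0.25,0,13,0,-1,0.25,0,13.7,0,-1,0.25,0,13.7,0,0,0.25,0,13.7,0,0.3,0.25,0,13.7,0,1,0.25,0,13.7,0,1,0.25,0,13.7,0,1,0.25,0,13.7,0,1,0.25,0,13.7,0,1,0.25,0,13.7,0,1,0.25,0,13.7,0]}}

```text
time_s: 2.85
eef_pos: [380.1, -318.0, 115.2]
orientation: [179.9, -0.1, 0.0]
ft_force: [-1.8, 2.0, 8.1]
width: 0.359
grip_force: 59.2
```

Call:
{"op": "play_rows", "data": {"moves": [1,0,0,-1,0,1,0,0,-4,0,1,0,0,-8,0,1,0,0,-12,0,1,0,0,-12,0,1,0,0,-12,0,1,0,0,-12,0]}}

```text
time_s: 3.55
eef_pos: [378.9, -317.1, 233.2]
orientation: [-179.9, 0.1, -0.0]
ft_force: [-0.7, 0.2, -0.9]
width: 0.354
grip_force: 60.1
```

```bash
python3 - <<'E'
from h import *
s=env.state();x,y,z=s["eef_pos"];print(s["ft_force"],s["width"])
p=wmeas([("hub",x,y,24,z-69,z-55),("flange",x,y,55,z-85,z-70),("column",521,-362,18,78,100)],"pics/w2.png")
E
```

```text
[-0.67199382  0.17116661 -0.87218813] 0.3542219468121914
tcp [ 378.9 -317.1  233.2] [-1.7991e+02  1.2000e-01 -1.0000e-02] t 3.6
hub 2113 [ 383.2 -317.1   22.2] [165.9 169.3 172.9]
flange 9667 [ 378.1 -317.1   42.3] [156.2 157.2 158.4]
column 811 [ 521.8 -363.2    9.9] [83.8 88.1 89.4]
```

View pics/w2.png

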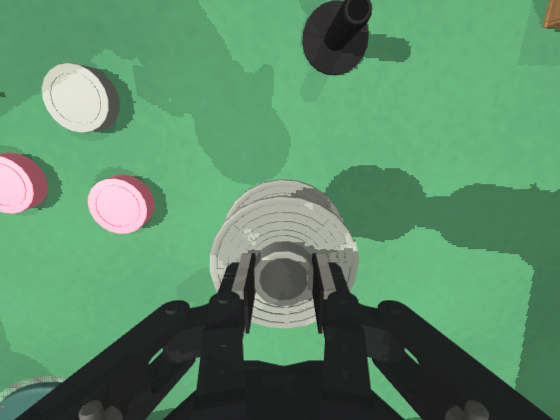

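Call:
{"op": "play_rows", "data": {"moves": [1,4,1.3,0,0,1,8,2.6,0,0,1,11,3.5,0,0,1,13.5,4.3,0,0,1,14.37,4.61,0,0,1,14.37,4.61,0,0,1,14.37,4.61,0,0,1,14.37,4.61,0,0,1,14.37,4.61,0,0]}}

```text
time_s: 4.5
eef_pos: [522.3, -363.7, 234.0]
orientation: [180.0, 0.0, -0.1]
ft_force: [0.8, -0.7, -0.9]
width: 0.358
grip_force: 60.1
```

```bash
cat > t.py <<'E'
from h import *
def tmeas(items,cam="top",save=None):
    im,d=cams.get_image(cam)
    if save: cv2.imwrite(save,im)
    p=cloud(cam,d).reshape(-1,3)
    for n,x,y,r,zl,zh in items:
        q=p[(np.hypot(p[:,0]-x,p[:,1]-y)<r)&(p[:,2]>zl)&(p[:,2]<zh)]
        print(cam,n,len(q),circ(q) if len(q)>3 else "",np.round(np.percentile(q[:,2],[10,50,90]),1) if len(q) else "")
E
python3 - <<'E'
from t import *
tmeas([("flange",520,-361,50,148,163)])
tmeas([("flange",520,-361,50,148,163),("foot",520,-361,40,1,7),("tube",520,-361,18,10,92)],"side","pics/s2.png")
wmeas([("flange",522.6,-363,55,148,163)],"pics/w3.png")
a=cv2.imread("pics/s2.png");cv2.imwrite("pics/s2c.png",cv2.resize(a[60:220,280:460],None,fx=3,fy=3))
E
```

```text
top flange 412 [ 519.5 -361.3   42. ] [156.  158.7 160.7]
side flange 189 [ 516.7 -362.    43.1] [158.5 160.5 162.1]
side foot 164 [ 519.5 -360.8   39.9] [1.6 4.1 6.4]
side tube 183 [ 519.  -359.6   13.1] [19.  53.4 85.7]
tcp [ 522.7 -363.8  234.2] [ 1.7998e+02 -1.0000e-02 -4.0000e-02] t 4.65
flange 9579 [ 522.1 -364.    42.3] [157.1 158.2 159.3]
```

View pics/s2c.png

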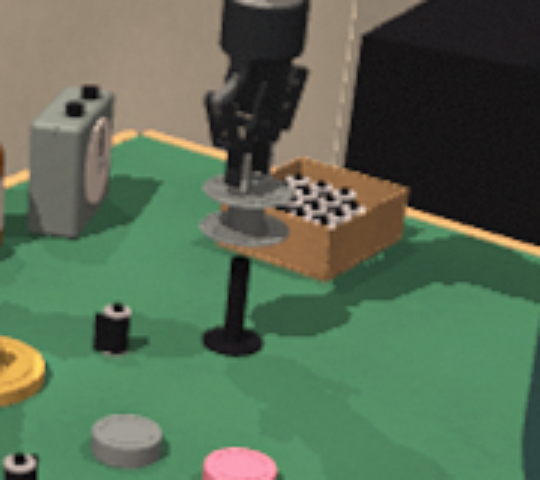

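The spool sits over the column, about 0.9 mm off in y in both cameras. I'm correcting that and lowering.

Call:
{"op": "play_rows", "data": {"moves": [1,-0.03,-0.08,1,0,1,-0.03,-0.08,2,0,1,-0.03,-0.08,2,0,1,-0.03,-0.08,2.4,0,1,-0.03,-0.08,2.8,0,1,-0.03,-0.08,3.2,0,1,-0.03,-0.08,3.6,0,1,-0.03,-0.08,4,0,1,-0.03,-0.08,4,0,1,-0.03,-0.08,4,0]}}

```text
time_s: 5.65
eef_pos: [523.0, -362.9, 193.8]
orientation: [-180.0, 0.0, -0.0]
ft_force: [0.1, 0.1, 0.2]
width: 0.358
grip_force: 60.1
```

Call:
{"op": "play_rows", "data": {"moves": [1,0,0,1,0,1,0,0,2,0,1,0,0,3,0,1,0,0,4,0,1,0,0,5,0,1,0,0,6,0,1,0,0,6.6,0,1,0,0,7.0,0,1,0,0,7.2,0,1,0,0,7.2,0,1,0,0,7.2,0]}}

```text
time_s: 6.75
eef_pos: [523.2, -363.0, 122.3]
orientation: [180.0, -0.0, -0.0]
ft_force: [0.2, 0.1, -0.5]
width: 0.357
grip_force: 60.1
```

Call:
{"op": "play_rows", "data": {"moves": [1,0,0,0.15,0,1,0,0,0.15,0,-0.2,0,0,0.1,0,-0.2,0,0,0,0,-0.2,0,0,0,0,-0.2,0,0,0,0,-0.2,0,0,-1,0,-0.2,0,0,-4,0,-0.2,0,0,-8,0,-0.2,0,0,-12,0,-0.2,0,0,-14,0,-0.2,0,0,-14,0,-0.2,0,0,-14,0]}}

```text
time_s: 8.05
eef_pos: [522.9, -362.9, 262.6]
orientation: [180.0, -0.0, -0.0]
ft_force: [1.1, -0.4, -1.2]
width: 0.603
grip_force: 0.0
```

```bash
python3 - <<'E'
from t import *
p=wmeas([("hub",522,-363,24,52,70),("flange",522,-363,55,40,48),("column",522,-363,13,78,100)],"pics/w4.png")
E
```

```text
tcp [ 522.9 -362.9  262.6] [-1.7997e+02  6.0000e-02 -2.0000e-02] t 8.1
hub 413 [ 522.8 -362.8   16.7] [54.1 55.7 62.3]
flange 4067 [ 522.5 -363.    42.1] [42.2 43.3 44.4]
column 391 [ 522.7 -363.6    9.9] [84.  88.2 89.3]
```

View pics/w4.png

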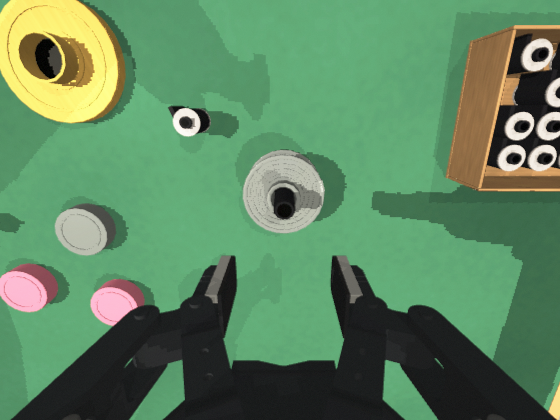

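The spool is seated: its flange reads 4 mm higher than it did on the bench, and the picture shows it level round the tube at (284,195). Next is the collar.

Call:
{"op": "play_rows", "data": {"moves": [-1,-0.6,-4,0,0,-1,-5.9,-45.7,3,0,-1,-5.9,-45.7,3,0,-1,-5.9,-45.7,3,0,-1,-5.9,-45.7,3,0,-1,-5.9,-45.7,3,0,-1,-5.9,-45.7,3,0,-1,-5.9,-45.7,3,0,-1,-5.9,-45.7,3,0,-1,-5.9,-45.7,3,0,-1,-5.9,-45.7,3,0,-1,-5.9,-45.7,3,0,-1,-5.9,-45.7,3,0,-1,-5.9,-45.7,3,0]}}

```text
time_s: 9.5
eef_pos: [464.3, 92.6, 231.6]
orientation: [180.0, 0.0, -0.2]
ft_force: [0.2, -0.4, 0.8]
width: 0.999
grip_force: 0.0
```

```bash
python3 - <<'E'
from t import *
p=wmeas([("collar",464,94,32,5,20)],"pics/w5.png")
E
```

```text
tcp [464.3  92.6 231.6] [ 1.7997e+02  2.0000e-02 -1.6000e-01] t 9.55
collar 808 [464.5  95.   20.8] [ 9.4 11.  12. ]
```

View pics/w5.png

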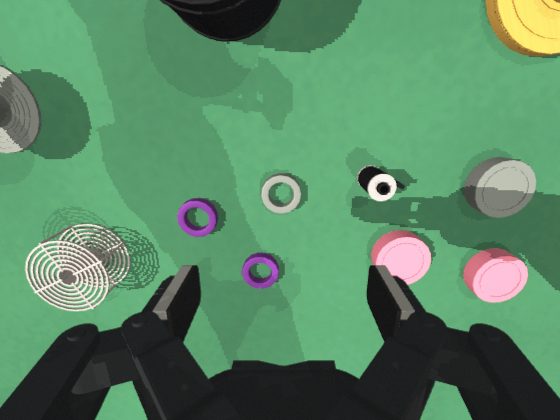

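The grey collar is at (281,194), with the purple rings at (197,217) and (261,271).

Call:
{"op": "play_rows", "data": {"moves": [-0.5,0.02,-0.2,4,0,-0.5,0.02,-0.2,8,0,-0.5,0.02,-0.2,12,0,-0.5,0.02,-0.2,14.5,0,-0.5,0.02,-0.2,15.4,0,-0.5,0.02,-0.2,15.4,0,0,0.02,-0.2,15.4,0,1,0.02,-0.2,15.4,0,1,0.02,-0.2,15.4,0,1,0.02,-0.2,15.4,0,1,0.02,-0.2,15.4,0,1,0.02,-0.2,15.4,0]}}

```text
time_s: 10.75
eef_pos: [465.3, 96.2, 79.9]
orientation: [-180.0, -0.2, -0.1]
ft_force: [-1.4, -0.0, 6.9]
width: 0.441
grip_force: 59.4
```

Call:
{"op": "play_rows", "data": {"moves": [1,0,0,-1,0,1,0,0,-4,0,1,0,0,-8,0,1,0,0,-12,0,1,0,0,-15,0,1,0,0,-15,0,1,0,0,-15,0]}}

```text
time_s: 11.45
eef_pos: [464.6, 96.0, 229.5]
orientation: [-180.0, -0.2, -0.0]
ft_force: [0.8, -0.5, -1.2]
width: 0.443
grip_force: 60.2
```

```bash
python3 - <<'E'
from t import *
s=env.state();x,y,z=s["eef_pos"]
p=wmeas([("collar",x,y,30,z-76,z-55),("collartop",x,y,24,z-70,z-63)],"pics/w6.png")
tmeas([("collar",x-2.5,y+2.5,26,z-76,z-60)])
E
```

```text
tcp [464.6  96.  229.5] [ 1.7999e+02 -5.0000e-02 -3.0000e-02] t 11.5
collar 3654 [471.9  96.   28.8] [157.2 160.6 168.4]
collartop 2373 [466.2  95.9  23.2] [159.9 160.7 161.6]
top collar 0
```

View pics/w6.png

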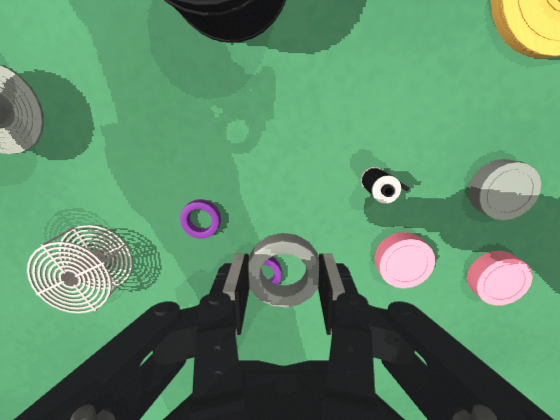

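The collar is held level at (284,270) in the wrist view. Moving over the column.

Call:
{"op": "play_rows", "data": {"moves": [1,0.6,4,0,0,1,5.8,45.9,0,0,1,5.8,45.9,0,0,1,5.8,45.9,0,0,1,5.8,45.9,0,0,1,5.8,45.9,0,0,1,5.8,45.9,0,0,1,5.8,45.9,0,0,1,5.8,45.9,0,0,1,5.8,45.9,0,0,1,5.8,45.9,0,0,1,5.8,45.9,0,0,1,5.8,45.9,0,0,1,5.8,45.9,0,0]}}

```text
time_s: 12.95
eef_pos: [522.6, -361.1, 227.6]
orientation: [-179.9, 0.0, 0.1]
ft_force: [-0.4, 0.5, 0.3]
width: 0.437
grip_force: 60.2
```

```bash
python3 - <<'E'
from t import *
s=env.state();x,y,z=s["eef_pos"]
p=wmeas([("flange",522.5,-363,50,41,46)],"pics/w7.png")
q=p[(abs(p[:,1]-y)<4)&(abs(p[:,0]-x)<30)&(abs(p[:,2]-(z-68.5))<1.8)];print("collar x",q[:,0].min(),q[:,0].max(),len(q))
q=p[(abs(p[:,0]-x)<30)&(abs(p[:,1]-y)<12)&(abs(p[:,2]-(z-68.5))<1.8)]
h,e=np.histogram(q[:,0],20);print(h,np.round(e,1))
tmeas([("flange",520,-361,50,41,48),("coll",520,-361,24,z-75,z-60)])
E
```

```text
tcp [ 522.6 -361.1  227.6] [-1.7997e+02  2.0000e-02  1.1000e-01] t 13.0
flange 4505 [ 523.1 -363.    42. ] [42.3 43.3 44.4]
collar x 501.168111570322 542.2978925164415 375
[ 73 110 143 140  70  41  14   2   0   0   0   0   4  15  40  81 143 170
 149  71] [501.2 503.2 505.3 507.3 509.4 511.5 513.5 515.6 517.6 519.7 521.7 523.8
 525.8 527.9 530.  532.  534.1 536.1 538.2 540.2 542.3]
top flange 434 [ 519.7 -360.9   42.1] [42.1 44.2 46.6]
top coll 80 [ 509.7 -361.5   21. ] [155.7 159.4 162.2]
```

View pics/w7.png

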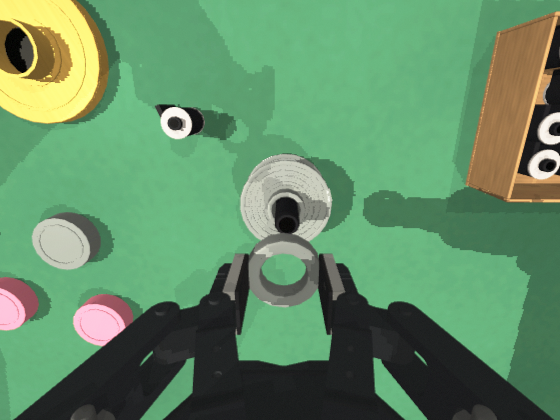

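Call:
{"op": "play_rows", "data": {"moves": [1,0.07,0.18,2,0,1,0.07,0.18,4,0,1,0.07,0.18,5,0,1,0.07,0.18,5,0,1,0.07,0.18,5.4,0,1,0.07,0.18,5.8,0,1,0.07,0.18,6.2,0,1,0.07,0.18,6.6,0,1,0.07,0.18,7,0,1,0.07,0.18,7.4,0,1,0.07,0.18,7.4,0]}}

```text
time_s: 14.15
eef_pos: [522.6, -364.5, 153.1]
orientation: [-180.0, 0.1, -0.0]
ft_force: [-0.8, 0.3, -0.4]
width: 0.442
grip_force: 60.2
```

Call:
{"op": "play_rows", "data": {"moves": [1,0,0,0.5,0,1,0,0,1,0,1,0,0,1.4,0,1,0,0,1.6,0,1,0,0,1.65,0,1,0,0,1.65,0,0,0,0,1.6,0,-0.3,0,0,1.5,0,-0.3,0,0,1.5,0,-0.3,0,0,1.5,0,-0.3,0,0,0,0,-0.3,0,0,-4,0,-0.3,0,0,-8,0,-0.3,0,0,-10,0,-0.3,0,0,-10,0,-0.3,0,0,-10,0]}}

```text
time_s: 15.75
eef_pos: [522.9, -364.7, 254.9]
orientation: [179.9, -0.1, -0.0]
ft_force: [0.4, 0.4, -0.0]
width: 0.645
grip_force: 0.0
```

```bash
python3 - <<'E'
from t import *
p=wmeas([("collar",522,-363,27,64,72),("flange",522.5,-363,50,41,46),("column",522,-363,13,80,100)],"pics/w8.png")
E
```

```text
tcp [ 522.9 -364.7  254.9] [-1.7998e+02  4.0000e-02 -2.0000e-02] t 15.8
collar 912 [ 521.8 -364.7   20.8] [66.3 67.5 68.5]
flange 3665 [ 522.6 -363.    41.9] [42.3 43.3 44.4]
column 409 [ 522.5 -363.5   10. ] [84.6 88.  89.1]
```

Collar seated: its top is 56.5 mm above the bench reading. Gripping the column top.

Call:
{"op": "play_rows", "data": {"moves": [-0.3,-0.02,-0.12,4,0,-0.3,-0.02,-0.12,8,0,-0.3,-0.02,-0.12,10,0,-0.3,-0.02,-0.12,10.8,0,-0.3,-0.02,-0.12,10.8,0,0.2,-0.02,-0.12,10.8,0,1,-0.02,-0.12,10.8,0,1,-0.02,-0.12,10.8,0,1,-0.02,-0.12,10.8,0,1,-0.02,-0.12,10.8,0,1,-0.02,-0.12,10.8,0,1,-0.02,-0.12,10.8,0]}}

```text
time_s: 17.0
eef_pos: [523.5, -363.6, 147.5]
orientation: [179.9, -0.1, -0.0]
ft_force: [-0.8, 1.7, 6.0]
width: 0.199
grip_force: 58.7
```

Call:
{"op": "play_rows", "data": {"moves": [1,0,0,-0.5,0,1,0,0,-2,0,1,0,0,-4,0,1,0,0,-7,0,1,0,0,-10,0,1,0,0,-13,0,1,0,0,-13,0,1,0,0,-13,0]}}

```text
time_s: 17.8
eef_pos: [522.6, -363.6, 276.9]
orientation: [179.9, -0.1, -0.0]
ft_force: [-0.4, 0.9, -2.3]
width: 0.199
grip_force: 59.0
```

```bash
python3 - <<'E'
from t import *
s=env.state();x,y,z=s["eef_pos"];print(s["width"],s["ft_force"])
p=wmeas([("flange",x,y,50,z-109,z-99),("collar",x,y,23,z-83,z-76)],"pics/w9.png")
q=p[(np.hypot(p[:,0]-x,p[:,1]-y)<46)&(abs(p[:,2]-(z-103))<5)]
a=np.c_[q[:,:2],np.ones(len(q))];print("flange plane",np.linalg.lstsq(a,q[:,2],rcond=None)[0][:2])
tmeas([("flange",x-2.5,y+2.5,50,z-110,z-97),("tank",656.7,144.6,62,88,102)])
E
```

```text
0.1992017404494249 [-0.36689674  0.85985363 -2.32707706]
tcp [ 522.6 -363.6  276.9] [-1.7998e+02  6.0000e-02 -2.0000e-02] t 17.85
flange 6705 [ 519.5 -362.2   42.1] [171.7 172.7 173.7]
collar 966 [ 519.7 -363.3   20.3] [195.3 196.8 198.1]
flange plane [-0.00071385  0.00432473]
top flange 501 [ 515.2 -359.5   42.4] [170.  172.3 174.5]
top tank 202 [656.5 145.   52.5] [90.1 95.1 98.2]
```

View pics/w9.png

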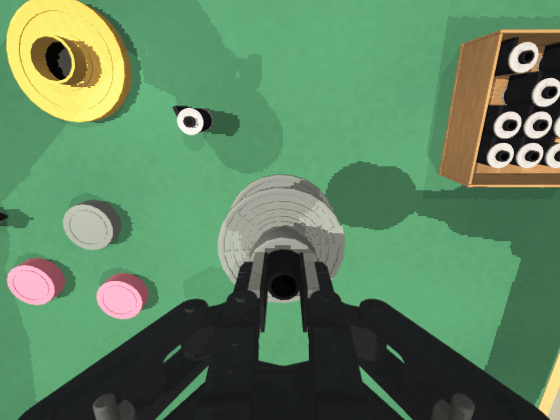

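The loaded column hangs level at (284,240), with no tilt in the flange plane. Carrying it over the tank.

Call:
{"op": "play_rows", "data": {"moves": [1,0.5,-2,0,0,1,1.8,-6.5,0,0,1,2.9,-10.5,0,0,1,4,-14.5,0,0,1,5.1,-18.5,0,0,1,6.2,-22.5,0,0,1,7.3,-26.5,0,0,1,8.4,-30.5,0,0,1,9.5,-34.5,0,0,1,10.6,-38.5,0,0,1,11.7,-42.5,0,0,1,12.7,-46,0,0,1,13.4,-49,0,0,1,13.9,-50.5,0,0,1,13.9,-50.5,0,0,1,13.9,-50.5,0,0,1,13.9,-50.5,0,0,1,13.9,-50.5,0,0]}}

```text
time_s: 19.7
eef_pos: [661.9, 139.2, 275.8]
orientation: [179.9, 0.0, -0.2]
ft_force: [0.4, 0.3, -2.4]
width: 0.198
grip_force: 59.0
```

```bash
python3 - <<'E'
from t import *
s=env.state();x,y,z=s["eef_pos"];print(s["width"],s["ft_force"])
p=wmeas([("flange",x,y,50,z-109,z-99),("rim",659,142,62,92,100)],"pics/w10.png")
tmeas([("flange",x-4,y+3,50,z-110,z-97),("tank",656.7,144.6,62,88,102)])
E
```

```text
0.1980057683015178 [ 0.42353453  0.32452473 -2.36138946]
tcp [661.9 139.2 275.8] [ 1.7996e+02 -1.0000e-02 -1.5000e-01] t 19.75
flange 6612 [658.3 139.9  42.1] [170.6 171.6 172.6]
rim 707 [659.8 142.9  51.8] [94.  95.1 96. ]
top flange 0  
top tank 0
```

View pics/w10.png

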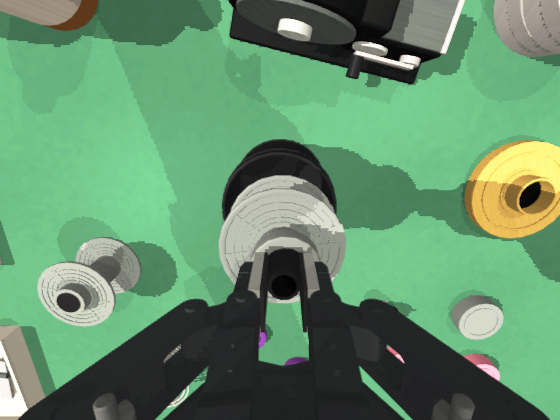

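Tank rim is round (280,200), the loaded column nearly centred over it. Correcting and lowering to just above the rim.

Call:
{"op": "play_rows", "data": {"moves": [1,0.1,-0.12,0.6,0,1,0.1,-0.12,1.3,0,1,0.1,-0.12,2,0,1,0.1,-0.12,2.4,0,1,0.1,-0.12,2.4,0,1,0.1,-0.12,2.4,0,1,0.1,-0.12,2.4,0]}}

```text
time_s: 20.5
eef_pos: [663.0, 142.8, 252.2]
orientation: [-180.0, -0.0, -0.0]
ft_force: [-0.4, -0.3, -2.2]
width: 0.197
grip_force: 59.0
```

```bash
python3 - <<'E'
from t import *
s=env.state();x,y,z=s["eef_pos"]
p=wmeas([("flange",x,y,50,z-109,z-99),("rim",659,142,62,93,99)],"pics/w11.png")
from scipy.optimize import least_squares
q=p[(np.hypot(p[:,0]-659.5,p[:,1]-142.3)<60)&(abs(p[:,2]-96)<2)]
a=np.arctan2(q[:,1]-142.3,q[:,0]-659.5);b=np.digitize(a,np.linspace(-np.pi,np.pi,73))
o=np.array([q[b==i][np.argmax(np.hypot(*(q[b==i,:2]-[659.5,142.3]).T))] for i in np.unique(b)])
o=o[o[:,0]>655]
f=least_squares(lambda c:np.hypot(o[:,0]-c[0],o[:,1]-c[1])-c[2],[659,142,52],loss="soft_l1");print(len(o),f.x)
E
```

```text
tcp [663.  142.8 252.2] [-1.7999e+02 -4.0000e-02 -1.0000e-02] t 20.55
flange 6623 [659.7 143.8  42.1] [146.9 147.9 148.9]
rim 802 [660.5 142.8  51.7] [94.2 95.1 96. ]
38 [659.81351657 142.99740061  51.40769635]
```

Call:
{"op": "play_rows", "data": {"moves": [1,0.02,0.07,0.5,0,1,0.02,0.07,1,0,1,0.02,0.07,2,0,1,0.02,0.07,3,0,1,0.02,0.07,4,0,1,0.02,0.07,5,0,1,0.02,0.07,6,0,1,0.02,0.07,7,0,1,0.02,0.07,8,0,1,0.02,0.07,8.8,0,1,0.02,0.07,9.5,0,1,0.02,0.07,9.8,0,1,0.02,0.07,9.9,0,1,0.02,0.07,9.9,0]}}

```text
time_s: 21.95
eef_pos: [663.2, 142.0, 153.0]
orientation: [-180.0, -0.0, -0.0]
ft_force: [-0.0, 0.4, -2.0]
width: 0.196
grip_force: 59.0
```

Call:
{"op": "play_rows", "data": {"moves": [1,0,0,0.1,0,1,0,0,0.2,0,1,0,0,0.25,0,1,0,0,0.25,0,0.3,0,0,0.2,0,0.1,0,0,0.2,0,0.1,0,0,0.2,0,0.1,0,0,0.2,0,0.1,0,0,0,0,0.1,0,0,-2,0,0.1,0,0,-5,0,0.1,0,0,-8,0,0.1,0,0,-11,0,0.1,0,0,-12,0,0.1,0,0,-12,0]}}

```text
time_s: 23.45
eef_pos: [663.7, 142.2, 274.7]
orientation: [-180.0, -0.2, -0.0]
ft_force: [0.0, -0.3, -0.4]
width: 0.45
grip_force: 0.0
```

```bash
python3 - <<'E'
from t import *
p=wmeas([("rim",660,142,62,93,99),("flange",660,142,45,44,51),("collar",662,142,25,68,76),("column",662,142,15,85,100)],"pics/w12.png")
from scipy.optimize import least_squares
q=p[(np.hypot(p[:,0]-659.5,p[:,1]-142.3)<60)&(abs(p[:,2]-96)<2)]
a=np.arctan2(q[:,1]-142.3,q[:,0]-659.5);b=np.digitize(a,np.linspace(-np.pi,np.pi,73))
o=np.array([q[b==i][np.argmax(np.hypot(*(q[b==i,:2]-[659.5,142.3]).T))] for i in np.unique(b)])
f=least_squares(lambda c:np.hypot(o[:,0]-c[0],o[:,1]-c[1])-c[2],[659,142,52],loss="soft_l1");print(len(o),f.x)
E
```

```text
tcp [663.7 142.2 274.7] [ 1.7999e+02 -2.0000e-02 -2.0000e-02] t 23.5
rim 1291 [659.3 142.8  52.2] [93.7 95.  95.9]
flange 3292 [659.6 143.3  42.1] [46.2 47.3 48.4]
collar 862 [660.  141.8  20.8] [70.4 71.6 72.5]
column 356 [662.6 142.6   9.7] [89.  92.1 93.3]
72 [659.65532846 142.89414362  51.5508171 ]
```

View pics/w12.png

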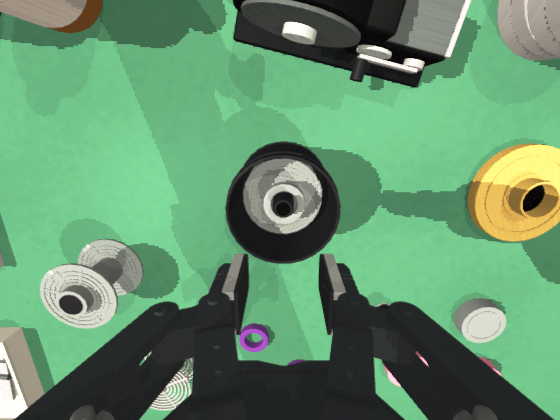

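The loaded column stands on the tank floor, with every height up 4 mm. Next is the lid.

Call:
{"op": "play_rows", "data": {"moves": [-0.8,-0.3,4,0,0,-0.8,-1.2,28.4,3,0,-0.8,-1.2,28.4,3,0,-0.8,-1.2,28.4,3,0,-0.8,-1.2,28.4,3,0,-0.8,-1.2,28.4,3,0,-0.8,-1.2,28.4,3,0,-0.8,-1.2,28.4,3,0,-0.8,-1.2,28.4,3,0,-0.8,-1.2,28.4,3,0,-0.8,-1.2,28.4,3,0]}}

```text
time_s: 24.6
eef_pos: [651.2, -140.3, 242.7]
orientation: [-180.0, 0.0, 0.1]
ft_force: [1.0, -0.7, 0.5]
width: 0.9
grip_force: 0.0
```

```bash
python3 - <<'E'
from t import *
p=wmeas([("lid",652,-142,65,12,18),("neck",652,-142,28,30,40)],"pics/w13.png")
E
```

```text
tcp [ 651.2 -140.3  242.7] [-1.7999e+02 -0.0000e+00  1.0000e-01] t 24.65
lid 8707 [ 651.9 -141.4   59. ] [13.5 14.5 15.8]
neck 408 [ 652.  -141.4   22.1] [31.8 34.  35.1]
```

Call:
{"op": "play_rows", "data": {"moves": [-0.5,0.07,0.08,4,0,-0.5,0.07,0.08,8,0,-0.5,0.07,0.08,12,0,-0.5,0.07,0.08,14.3,0,-0.5,0.07,0.08,15,0,-0.5,0.07,0.08,15,0,0,0.07,0.08,15,0,1,0.07,0.08,15,0,1,0.07,0.08,15,0,1,0.07,0.08,15,0,1,0.07,0.08,15,0,1,0.07,0.08,15,0]}}

```text
time_s: 25.85
eef_pos: [653.1, -142.9, 95.4]
orientation: [180.0, -0.2, -0.0]
ft_force: [-0.8, 0.1, 7.7]
width: 0.483
grip_force: 61.0
```

Call:
{"op": "play_rows", "data": {"moves": [1,0,0,-0.5,0,1,0,0,-2,0,1,0,0,-5,0,1,0,0,-9,0,1,0,0,-13,0,1,0,0,-16,0,1,0,0,-16,0,1,0,0,-16,0]}}

```text
time_s: 26.65
eef_pos: [651.6, -143.0, 254.3]
orientation: [180.0, -0.1, -0.0]
ft_force: [0.0, -0.3, -1.8]
width: 0.481
grip_force: 60.9
```

```bash
python3 - <<'E'
from t import *
s=env.state();x,y,z=s["eef_pos"];print(s["width"],s["ft_force"])
p=wmeas([("lid",x,y,66,z-84,z-75)],"pics/w14.png")
q=p[(np.hypot(p[:,0]-x,p[:,1]-y)<62)&(abs(p[:,2]-(z-79))<5)]
a=np.c_[q[:,:2],np.ones(len(q))];print("plane",np.linalg.lstsq(a,q[:,2],rcond=None)[0][:2],np.median(q[:,2]))
E
```

```text
0.4814011364961755 [ 0.03398728 -0.30253993 -1.80116539]
tcp [ 651.6 -143.   254.3] [ 1.8e+02  5.0e-02 -2.0e-02] t 26.7
lid 21140 [ 650.5 -143.1   59. ] [172.5 173.3 174.7]
plane [-0.00716963 -0.00073653] 173.35252957131596
```

Call:
{"op": "play_rows", "data": {"moves": [1,0.2,-2,0,0,1,0.4,-6,0,0,1,0.5,-10,0,0,1,0.6,-14,0,0,1,0.7,-18,0,0,1,0.8,-22,0,0,1,0.9,-25.5,0,0,1,0.9,-28,0,0,1,0.9,-28.6,0,0,1,0.9,-28.6,0,0,1,0.9,-28.6,0,0,1,0.9,-28.6,0,0,1,0.9,-28.6,0,0]}}

```text
time_s: 28.0
eef_pos: [661.0, 141.2, 252.7]
orientation: [180.0, 0.0, -0.2]
ft_force: [-0.3, 0.3, -1.8]
width: 0.485
grip_force: 60.9
```

```bash
python3 - <<'E'
from t import *
s=env.state();x,y,z=s["eef_pos"]
p=wmeas([("lid",x,y,66,z-84,z-75)],"pics/w15.png")
tmeas([("lid",x-3,y+3,70,z-86,z-73)])
E
```

```text
tcp [661.  141.2 252.7] [ 1.7997e+02  0.0000e+00 -1.3000e-01] t 28.05
lid 21139 [659.8 140.9  59.2] [170.8 171.7 173.2]
top lid 0
```

View pics/w15.png

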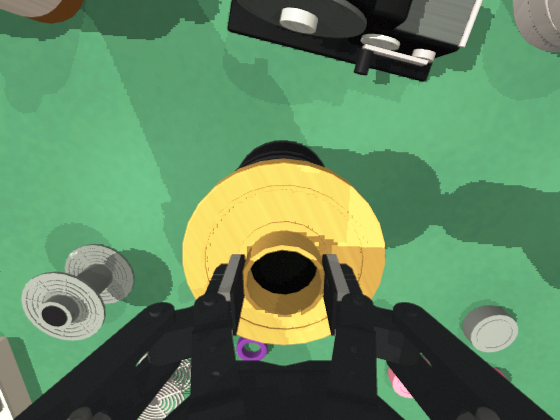

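Call:
{"op": "play_rows", "data": {"moves": [1,0,0,1,0,1,0,0,2,0,1,0,0,3,0,1,0,0,4,0,1,0,0,4.8,0,1,0,0,5,0,1,0,0,5,0,1,0,0,5,0,1,0,0,5,0]}}

```text
time_s: 29.0
eef_pos: [661.0, 143.3, 203.4]
orientation: [-180.0, -0.1, -0.0]
ft_force: [0.6, 0.6, -1.3]
width: 0.485
grip_force: 60.9
```

```bash
python3 - <<'E'
from t import *
s=env.state();x,y,z=s["eef_pos"]
p=wmeas([("lid",x,y,66,z-84,z-75)],"pics/w16.png")
E
```

```text
tcp [661.  143.3 203.4] [-1.7999e+02 -6.0000e-02 -1.0000e-02] t 29.05
lid 21147 [659.8 143.2  59.1] [121.6 122.5 123.9]
```

Call:
{"op": "play_rows", "data": {"moves": [1,-0.02,0.02,0.5,0,1,-0.02,0.02,0.9,0,1,-0.02,0.02,1.2,0,1,-0.02,0.02,1.5,0,1,-0.02,0.02,1.8,0,1,-0.02,0.02,2.1,0,1,-0.02,0.02,2.3,0,1,-0.02,0.02,2.4,0,1,-0.02,0.02,2.4,0,1,-0.02,0.02,2.4,0]}}

```text
time_s: 30.05
eef_pos: [660.4, 143.0, 179.4]
orientation: [180.0, 0.0, -0.0]
ft_force: [-2.1, -0.4, 3.8]
width: 0.487
grip_force: 61.4
```

Light contact at the seated height. Releasing and checking.

Call:
{"op": "play_rows", "data": {"moves": [1,0,0,0.05,0,0,0,0,0,0,-0.4,0,0,0,0,-0.4,0,0,0,0,-0.4,0,0,0,0,-0.4,0,0,-2,0,-0.4,0,0,-5,0,-0.4,0,0,-9,0,-0.4,0,0,-10,0,-0.4,0,0,-10,0,-0.4,0,0,-10,0]}}

```text
time_s: 31.15
eef_pos: [660.0, 142.7, 277.7]
orientation: [180.0, 0.1, -0.0]
ft_force: [0.1, -0.1, 0.4]
width: 0.702
grip_force: 0.0
```

```bash
python3 - <<'E'
from t import *
p=wmeas([("plate",660,143,66,94,103),("neck",660,143,28,114,124)],"pics/w17.png")
q=p[(np.hypot(p[:,0]-660,p[:,1]-143)<62)&(abs(p[:,2]-99)<5)]
a=np.c_[q[:,:2],np.ones(len(q))];print("plane",np.linalg.lstsq(a,q[:,2],rcond=None)[0][:2],np.median(q[:,2]))
E
```

```text
tcp [660.  142.7 277.7] [ 1.7995e+02  1.6000e-01 -2.0000e-02] t 31.2
plate 11795 [659.7 142.8  58.9] [97.5 98.5 99.8]
neck 596 [659.3 142.5  22.4] [115.7 118.  118.9]
plane [-0.00118931 -0.00052262] 98.46991322135605
```

Lid seated (+84.0 mm, level). Next is the grey cap.

Call:
{"op": "play_rows", "data": {"moves": [-1,-1,2,0,0,-1,-18.9,27.1,3,0,-1,-18.9,27.1,4,0,-1,-18.9,27.1,4,0,-1,-18.9,27.1,4,0,-1,-18.9,27.1,4,0,-1,-18.9,27.1,4,0,-1,-18.9,27.1,4,0,-1,-18.9,27.1,4,0,-1,-18.9,27.1,4,0,-1,-18.9,27.1,4,0,-1,-18.9,27.1,4,0,-1,-18.9,27.1,4,0]}}

```text
time_s: 32.5
eef_pos: [472.1, -127.0, 238.8]
orientation: [-180.0, -0.0, 0.1]
ft_force: [0.3, -0.0, -0.9]
width: 1.004
grip_force: 0.0
```

```bash
python3 - <<'E'
from t import *
p=wmeas([("cap",470.5,-129,40,14,28)],"pics/w18.png")
E
```

```text
tcp [ 472.1 -127.   238.8] [-1.7999e+02 -0.0000e+00  7.0000e-02] t 32.55
cap 2549 [ 471.3 -128.2   30. ] [18.4 19.3 20.3]
```

View pics/w18.png

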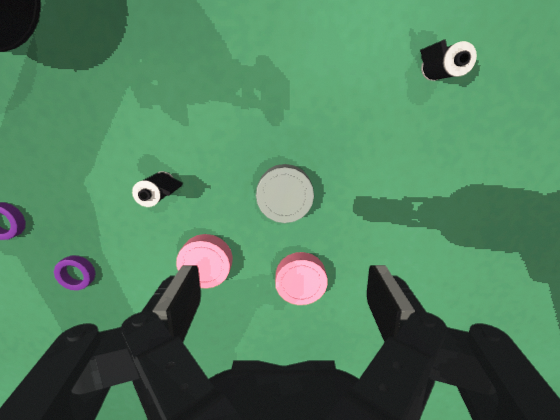

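The grey cap is at (285,194). The pink ones at (204,262) and (301,279) stay clear of the fingers.

Call:
{"op": "play_rows", "data": {"moves": [-1,-0.07,0.1,4,0,-1,-0.07,0.1,8,0,-1,-0.07,0.1,12,0,-1,-0.07,0.1,15,0,-1,-0.07,0.1,16.1,0,-1,-0.07,0.1,16.1,0,0,-0.07,0.1,16.1,0,1,-0.07,0.1,16.1,0,1,-0.07,0.1,16.1,0,1,-0.07,0.1,16.1,0,1,-0.07,0.1,16.1,0]}}

```text
time_s: 33.65
eef_pos: [471.9, -129.2, 80.1]
orientation: [179.9, -0.2, -0.0]
ft_force: [-1.3, 1.7, 7.2]
width: 0.667
grip_force: 62.7
```

Call:
{"op": "play_rows", "data": {"moves": [1,0,0,-0.5,0,1,0,0,-2,0,1,0,0,-5,0,1,0,0,-9,0,1,0,0,-13,0,1,0,0,-17,0,1,0,0,-17,0,1,0,0,-17,0]}}

```text
time_s: 34.45
eef_pos: [471.1, -129.2, 249.6]
orientation: [179.9, -0.2, -0.0]
ft_force: [-0.2, 0.5, -0.2]
width: 0.668
grip_force: 63.8
```

```bash
python3 - <<'E'
from t import *
s=env.state();x,y,z=s["eef_pos"];print(s["width"])
p=wmeas([("cap",x,y,31,z-62,z-54)],"pics/w19.png")
q=p[(np.hypot(p[:,0]-x,p[:,1]-y)<25)&(abs(p[:,2]-(z-58))<7)]
a=np.c_[q[:,:2],np.ones(len(q))];print("plane",np.linalg.lstsq(a,q[:,2],rcond=None)[0][:2],np.median(q[:,2]))
q=p[(abs(p[:,1]-y)<4)&(abs(p[:,0]-x)<40)&(abs(p[:,2]-(z-58))<6)];print("x",q[:,0].min(),q[:,0].max())
E
```

```text
0.6680093255301847
tcp [ 471.1 -129.2  249.6] [ 1.7997e+02 -3.0000e-02 -3.0000e-02] t 34.5
cap 9064 [ 471.2 -129.2   30.9] [188.1 188.8 189.7]
plane [ 0.0038486  -0.00209236] 188.8639021290631
x 440.36619952167234 500.74447060103955
```

Call:
{"op": "play_rows", "data": {"moves": [1,1.5,-2.2,0,0,1,4,-5.8,0,0,1,6.5,-9.4,0,0,1,9,-13,0,0,1,11.5,-16.6,0,0,1,14,-20.2,0,0,1,16.5,-23.8,0,0,1,18.2,-26.2,0,0,1,18.86,-27.2,0,0,1,18.86,-27.2,0,0,1,18.86,-27.2,1,0,1,18.86,-27.2,2,0,1,18.86,-27.2,3,0,1,18.86,-27.2,3.5,0,1,18.86,-27.2,3.5,0,1,18.86,-27.2,3.5,0,1,18.86,-27.2,3.5,0]}}

```text
time_s: 36.2
eef_pos: [659.7, 143.0, 213.4]
orientation: [-180.0, -0.1, -0.0]
ft_force: [-0.7, -0.4, -0.5]
width: 0.667
grip_force: 63.8
```

```bash
python3 - <<'E'
from t import *
s=env.state();x,y,z=s["eef_pos"]
p=wmeas([("cap",x,y,31,z-63,z-57),("plate",660,143,66,94,103)],"pics/w20.png")
q=p[(abs(p[:,1]-y)<4)&(abs(p[:,0]-x)<40)&(abs(p[:,2]-(z-60))<6)];print("x",q[:,0].min(),q[:,0].max())
E
```

```text
tcp [659.7 143.  213.4] [-1.7999e+02 -5.0000e-02 -2.0000e-02] t 36.25
cap 9183 [659.8 143.   31. ] [151.8 152.5 153.4]
plate 11716 [659.8 143.   58.8] [97.5 98.4 99.5]
x 629.5542763099265 688.9301761119801
```

Call:
{"op": "play_rows", "data": {"moves": [1,0.02,0,0.8,0,1,0.02,0,1.3,0,1,0.02,0,1.7,0,1,0.02,0,2.1,0,1,0.02,0,2.5,0,1,0.02,0,2.8,0,1,0.02,0,2.95,0,1,0.02,0,3.05,0,1,0.02,0,3.05,0]}}

```text
time_s: 37.15
eef_pos: [659.7, 143.0, 182.7]
orientation: [180.0, -0.0, -0.0]
ft_force: [-1.4, 0.2, 1.4]
width: 0.667
grip_force: 64.2
```

Call:
{"op": "play_rows", "data": {"moves": [1,0,0,0.05,0,0,0,0,0,0,-1,0,0,0,0,-1,0,0,0,0,-1,0,0,0,0,-1,0,0,-2,0,-1,0,0,-5,0,-1,0,0,-9,0,-1,0,0,-10,0,-1,0,0,-10,0,-1,0,0,-10,0]}}

```text
time_s: 38.25
eef_pos: [659.1, 142.7, 281.2]
orientation: [180.0, 0.1, -0.0]
ft_force: [-0.4, -0.5, -0.4]
width: 1.003
grip_force: 0.0
```

```bash
python3 - <<'E'
from t import *
p=wmeas([("cap",660,143,34,118,127),("plate",660,143,66,94,103)],"pics/w21.png")
for r,z in((27,122),(62,99)):
    q=p[(np.hypot(p[:,0]-660,p[:,1]-143)<r)&(abs(p[:,2]-z)<5)]
    a=np.c_[q[:,:2],np.ones(len(q))];print("plane",np.linalg.lstsq(a,q[:,2],rcond=None)[0][:2],np.median(q[:,2]))
E
```

```text
tcp [659.1 142.7 281.2] [ 1.7995e+02  1.6000e-01 -2.0000e-02] t 38.3
cap 3775 [658.8 143.1  30. ] [120.9 121.8 122.7]
plate 8517 [659.6 142.9  59. ] [97.5 98.3 99.3]
plane [-0.00017669  0.00060462] 121.8560539609475
plane [-0.00079589 -0.0004223 ] 98.34657743858637
```

View pics/w21.png

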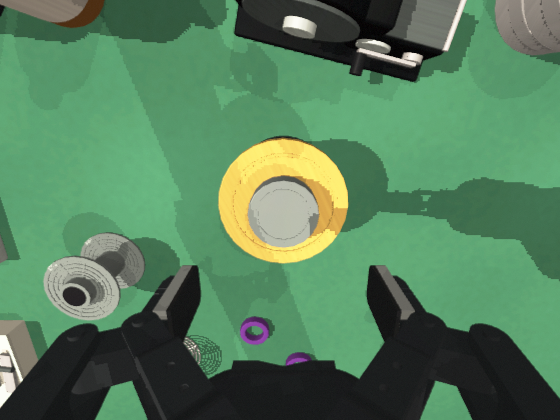

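The cap is seated on the lid at (283,210): 102.5 mm above its bench height, level and released. Handing in.

```bash
python3 -c "
from workcell import env
print(env.finish_job())"
```

```text
the job is handed in; nothing more can be done
None
```

The developing tank is assembled and handed in at about 38 s on the robot's clock. Spool, collar, loaded column, lid and cap each measured at seated height after release; the hand-in returned no verdict. I viewed 15 pictures, one over the limit of 14.

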